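# Arm the guarded drive switch of the roller run-in stand

## Robot

A 6-joint arm with a two-finger parallel gripper is mounted at the origin on the work surface. World frame = base frame: x ahead of the robot, y to its left, z up, the work surface at z = 0. Lengths are in m, angles in rad, forces in N, time in s.
With the tool pointing down it reaches from about 0.35 to 0.875 m from the base axis. Payload 4.2 kg.
Tool frame: the origin (TCP) lies between the finger pads; the fingertips stand nose_length ahead of it and the grasp point (between the pads) lies 5 mm behind it (nose_length is the distance from the TCP to the fingertips, in m); z points along the fingers, y is the line along which they close (so a half turn about z gives the same grasp; the last joint's range is limited). The gripper opens to 85 mm and grips with 20 to 120 N. Pads are 22 mm wide; open, the fingers measure 114 mm over their backs; the gripper's body (76 mm by 85 mm) begins 54 mm behind the grasp point. The pads swing forward as they close: fully open they stand 13 mm farther back than shut.
Start: joints at [-0.869, 0.385, 0.008, 0, -1.194, -0.259], TCP at [0.268, -0.565, 0.245] pointing down, gripper open.
Joint ranges: [-3.14, 3.14], [-1.21, 2.06], [-1.07, 1.41], [-3.16, 2.05], [-2.99, -0.16], [-3.1, 3.1]. Speed limits (rad/s): [2.79, 2.79, 3.14, 3.14, 3.14, 3.14].

## Interface

Orientations are given as [roll, pitch, yaw] about the fixed x, y, z axes, in that order (R = Rz(yaw) Ry(pitch) Rx(roll)).
In Python, from workcell import observe, capture, camera_info, sign_off, nose_length gives the robot as it stands.
- The arm moves only by the tool play_rows, never from a script. Its argument "series" is a list of rows, each a list of 7 numbers: the shift along the tool's x, y, z in units of 40 cm (1.0 is 40 cm), then the turn, a rotation vector about the tool's x, y, z in units of pi/2 rad (1.0 is pi/2 rad), then the opening, from 0 (shut) to 1 (fully open). A call has 1 to 12 rows; each row is the pose to reach, as a shift and turn from the pose commanded when the call began, along the tool's axes at that moment; what a row does not reach only later rows make up. A row lasts 1/12 s, in which the tool goes at most 41.7 mm and 7.16 degrees, less where a joint would pass 70% of its speed; a pose out of reach is approached as far as the arm can. A call with a number of a shift or a turn outside -1 to 1 is refused whole. A call with a gripper value outside its range is refused whole. The fingers move at their own pace and stop on an object; "grip_force" is the grip in N (left out, the last holds). Time passes only in rows, so rows that repeat a pose let the fingers close. It gives the time, the measured TCP pose, the force, the opening and the grip force at its end, in the units of the state.
- observe(): the state, without advancing time (a new reading comes with each control period).
- capture(name): name is "side" or "top" or "wrist"; returns the picture (400x640x3 uint8, red, green, blue); there is no depth.
- camera_info(name): a dict with "camera_matrix" (3x3 intrinsics, pixels), "R" (3x3) and "t" (3): a world point X has camera coordinates R X + t. Camera axes: x right, y down, z forward; pixel columns grow to the right and rows downward; lengths in m; the calibration is good to about 2 mm. A picture is of the moment at which its call begins: read the wrist's pose just before it. camera_info takes no time and is no camera call; for the wrist camera it gives the pose at the moment of the call.
- sign_off(): hands the job in; it is judged then, once.
The state is a dict: "t": time; "joints": joint angles; "joint_velocities": joint speeds; "joint_efforts": joint torques, N m; "tcp_pos": TCP position; "tool_rot": TCP orientation; "ft_force": force on the tool from outside, world axes, zero at the start; "wrist_torque": the same for the moment, N m; "grip_width": finger opening in m; "gripper_force": force on a finger pad.
Only numpy, scipy, OpenCV 4.12 (cv2) and the standard library are available. Lean on these libraries where they do the work, as an engineer would, in place of code of your own. Each camera call takes 0.05 s, during which the arm holds its last target. There are 200 camera calls.

## Task

Switch on the roller stand's guarded switch: with a fingertip lift the hinged guard up by its tab and push it right back until it stays open, push the toggle beneath it fully over, away from the guard's tab end, then tip the guard so that it drops fully shut. Only touch and push, gently; grip nothing, and leave the switch without a guard and everything lying about where it is.

Things in the scene. Friction and masses are not known exactly. Their poses are not given: they have to be found in the camera images.
- station: Guarded switch box, fixed to the bench: grey sheet-metal box 200 (x) x 220 (y) x 60 (z) mm carrying the hinged aluminium guard. Origin: centre of its underside, on the bench; its own x axis points from the tab end of the guard to the hinge end (away from the robot, give or take its yaw), z up. A dark steel plate under the guard, 134 x 86 mm, has its top 66 mm above the bench.
- guard_hinge (a point): Middle of the guard's hinge line, fixed on the box, 60 mm from the box centre along box +x and 68 mm above the bench; axes as the box. The hinge line runs along box y. The guard is a light (0.13 to 0.24 kg) aluminium hood, open underneath, 115 mm long from hinge to front wall, 70 mm wide, 45 mm high above the hinge, sheet 3 to 4 mm.
- guard_tab (a point): Middle of the free edge, on the underside, of the guard's lifting tab: a flat tab 35 mm long, 50 mm wide, 4 mm thick, that runs on from the top plate past the front wall, bent up 30 degrees. Moves with the guard. Shut, this point lies 146 mm from the hinge line along box -x and 59 mm above it (127 mm above the bench), with free air under the tab down to the box top at 60 mm.
- guard (a joint): Angle of the guard: 0 shut, grows as the tab end rises and swings up and over towards box +x; stop at 1.65 rad, just past upright. It swings freely: below about 1.05 rad it falls shut by its own weight, beyond about 1.2 rad it falls back on its stop and stays open. Open, the tab is its upper end, leaning to box +x; its flat outer face looks to box +x and nothing on the box stands behind it.
- toggle (a joint): Angle of the toggle under the guard: about 0 off (bat leans 0.4 rad from upright towards box -x), 0.8 on, at its stop (leans 0.4 rad towards box +x). It moves along box x, by friction stays where it is left, and needs about 1 N at its tip.
- toggle_tip (a point): Centre of the 11 mm ball at the tip of the steel bat toggle under the guard. The bat is 8 mm thick and 34 mm long from its pivot, which lies 65 mm from the hinge line along box -x at 66 mm above the bench.
- plain_box: Second switch box, 120 x 120 x 60 mm, grey, fixed, with the same bat toggle but no guard (bench lamp): leave alone. Origin: centre of its underside.
- plain_toggle (a joint): Angle of the toggle on the box without a guard; starts near 0; leave it as it is.
- socket: Bystander: steel wrench socket, a stepped cylinder 28 mm wide and 38 mm tall, standing on top of the guarded switch box beside the guard, about 85 mm from the middle of the box towards its -y side (origin: centre of its underside). Leave it where it is.
- hammer: Bystander: hammer with wooden handle, about 250 mm long, lying beyond the switch boxes. Leave it where it is.
- screwdriver: Bystander: screwdriver, about 200 mm long, lying between the two switch boxes. Leave it where it is.
- wrench: Bystander: open-ended wrench lying at the right. Leave it where it is.
- cover_plate: Bystander: green sheet-metal cover, 100 x 200 x 5 mm with a 60 mm hole, lying at the left. Leave it where it is.
- grease_tin: Bystander: grease tin 72 mm wide, 90 mm tall, at the left. Leave it where it is.
- bearing: Bystander: steel bearing ring 72 mm wide, 18 mm high, at the right. Leave it where it is.
- shaft_stub: Bystander: dark steel shaft stub standing on its 56 mm flange at the right, 70 mm tall. Leave it where it is.

How it is judged:
By the outcome, as a careful person would: the job done as asked, in the order asked, and still so for the second after the job is handed in, with the robot touching nothing.
It also fails if it takes over 61 s, if anything falls off the work surface, if the arm or the gripper's body presses on something with over 40 N, if the wrist force passes 120 N, or if a joint passes its speed limit or range.

## Working session

There is one attempt and no reset: what is moved stays moved. The work goes in short steps, Python scripts to look and compute and a tool call to move; the robot and the scene stay as the last step left them, time stands still between calls to the robot, and variables do not carry over. Pictures are saved under pics/ and viewed, at most 10 in all, crops included, and the job is handed in when it is done.

Besides the shell and the picture viewer there is one more tool, called after "Call:" as name([rows], argument=value, ...), one row to a line, values as JSON. play_rows: Moves the arm, as the interface text tells. Shifts and turns lie within -1 to 1; 1 stands for 40 cm of shift or pi/2 rad of turn. Its arguments: {"type":"object","properties":{"series":{"type":"array"},"grip_force":{"type":"number"}},"required":["series"]}

```bash
mkdir -p pics; python3 - <<'E'
from workcell import *
import cv2,numpy as np
np.set_printoptions(precision=4,suppress=True)
s=observe();print(s['t'],s['tcp_pos'],s['tool_rot'],nose_length if not callable(nose_length) else nose_length(),s['grip_width'])
for n in('top','side'):
    cv2.imwrite(f'pics/{n}0.png',capture(n)[:,:,::-1]);c=camera_info(n);print(n,c)
E
```

```text
0.0 [ 0.2676 -0.5642  0.2442] [ 3.1394 -0.0001 -2.6989] 0.014 0.08553149913438213
top {'camera_matrix': array([[373.4589,   0.    , 321.3531],
       [  0.    , 373.4589, 200.5236],
       [  0.    ,   0.    ,   1.    ]]), 'R': array([[ 0.0184, -0.9998,  0.0002],
       [-0.9983, -0.0184, -0.0556],
       [ 0.0556,  0.0008, -0.9985]]), 't': array([-0.0116,  0.5729,  1.1247])}
side {'camera_matrix': array([[365.0056,   0.    , 320.516 ],
       [  0.    , 365.0056, 199.8325],
       [  0.    ,   0.    ,   1.    ]]), 'R': array([[-0.9915, -0.1291,  0.0146],
       [-0.0994,  0.682 , -0.7246],
       [ 0.0836, -0.7199, -0.6891]]), 't': array([0.5476, 0.1326, 1.2993])}
```

View pics/top0.png

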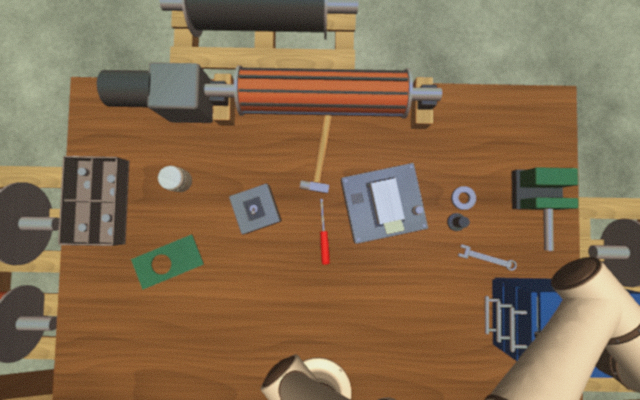

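View pics/side0.png

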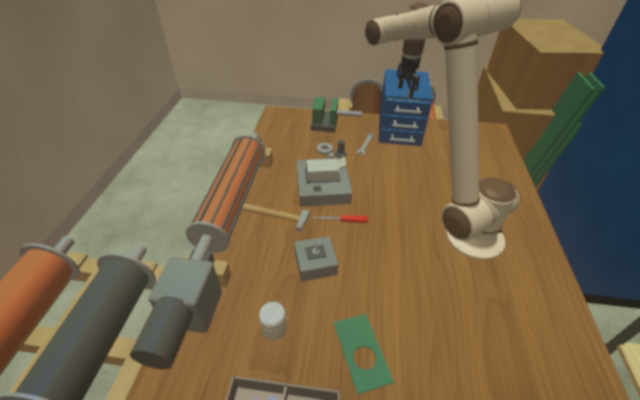

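The top view shows the guarded box at about (385,204) with its white guard at (387,200), the pale tab at (394,227) and the socket at (418,210). The plain box is at (254,208). The side view matches.

```bash
cat > h.py <<'E'
from workcell import *
import cv2,numpy as np
np.set_printoptions(precision=4,suppress=True)
def ray(n,uv,z,c=None):
    c=c or camera_info(n);K,R,t=c['camera_matrix'],c['R'],c['t']
    o=-R.T@t;d=R.T@np.linalg.inv(K)@np.array([uv[0],uv[1],1.]);return o+d*(z-o[2])/d[2]
def proj(n,X,c=None):
    c=c or camera_info(n);p=c['camera_matrix']@(c['R']@np.asarray(X)+c['t']);return p[:2]/p[2]
E
python3 - <<'E'
from h import *
im=cv2.imread('pics/top0.png');hsv=cv2.cvtColor(im,cv2.COLOR_BGR2HSV)
roi=np.zeros(im.shape[:2],np.uint8);roi[155:252,335:430]=255
wood=cv2.inRange(hsv,(3,90,0),(22,255,255))
m=cv2.bitwise_and(cv2.bitwise_not(wood),roi);m=cv2.morphologyEx(m,cv2.MORPH_OPEN,np.ones((5,5)))
c=max(cv2.findContours(m,0,2)[0],key=cv2.contourArea)
r=cv2.minAreaRect(c);b=cv2.boxPoints(r);print(r)
P=np.array([ray('top',p,.06) for p in b]);print(P,P.mean(0))
for i in range(4):
    e=P[(i+1)%4]-P[i];print(np.linalg.norm(e),np.arctan2(e[1],e[0]))
w=cv2.inRange(hsv,(0,0,185),(180,50,255))&roi
c2=max(cv2.findContours(w,0,2)[0],key=cv2.contourArea);r2=cv2.minAreaRect(c2);b2=cv2.boxPoints(r2)
Q=np.array([ray('top',p,.113) for p in b2]);print('guard',Q,Q.mean(0))
for i in range(4):
    e=Q[(i+1)%4]-Q[i];print(np.linalg.norm(e),np.arctan2(e[1],e[0]))
y=cv2.inRange(hsv,(20,30,120),(45,255,255))&roi
print('tab',ray('top',np.argwhere(y)[:,::-1].mean(0),.122),y.sum()/255)
cv2.drawContours(im,[b.astype(int),b2.astype(int)],-1,(0,0,255),1)
cv2.imwrite('pics/c0.png',cv2.resize(im[150:255,330:435],None,fx=5.5,fy=5.5,interpolation=cv2.INTER_CUBIC))
E
```

```text
((383.9705505371094, 202.71836853027344), (68.38745880126953, 75.82797241210938), 78.02386474609375)
[[ 0.6406 -0.0541  0.06  ]
 [ 0.6914 -0.2724  0.06  ]
 [ 0.495  -0.3148  0.06  ]
 [ 0.4453 -0.0985  0.06  ]] [ 0.5681 -0.1849  0.06  ]
0.2241250887685629 -1.3424143279555483
0.20084661089440595 -2.9288610877335297
0.22189841840076252 1.79703656252132
0.2003488547545631 0.22380981403512934
guard [[ 0.6191 -0.1397  0.113 ]
 [ 0.6351 -0.2081  0.113 ]
 [ 0.493  -0.2395  0.113 ]
 [ 0.4772 -0.1716  0.113 ]] [ 0.5561 -0.1897  0.113 ]
0.07021842427320577 -1.3407329721257422
0.14552131258572434 -2.9236639754447484
0.06968602198947903 1.7992121461149146
0.14540101922390136 0.22158109880811466
tab [ 0.4983 -0.2014  0.122 ] 158.0
```

View pics/c0.png

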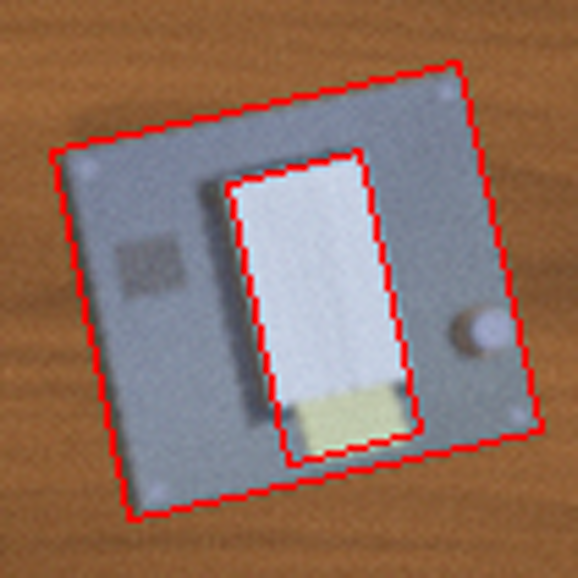

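The box measures 0.2005 × 0.223 m, against 0.200 × 0.220 given. Yaw is 0.225 and the hinge comes out at about (0.627, -0.172). Next is a helper that turns fingertip targets in the hinge frame into rows.

```bash
cat >> h.py <<'E'
from scipy.spatial.transform import Rotation as Ro
YAW=.224; C=np.array([.568,-.185,0]); B=Ro.from_euler('z',YAW).as_matrix()
H=C+B@np.array([.06,0,.068]); NOSE=.014
def pose(T,p):  # T: tip centre in hinge frame (m), p: pitch of tool below horizontal (deg)
    p=np.radians(p);z=B@[np.cos(p),0,-np.sin(p)];y=B@[0,1,0.];R=np.c_[np.cross(y,z),y,z]
    return H+B@np.asarray(T)-NOSE*z,R
def rows(tg,base=None):  # base: commanded (T,p) at start of the call; None: measured pose
    s=observe()
    p0,R0=pose(*base) if base else (np.array(s['tcp_pos']),Ro.from_euler('xyz',s['tool_rot']).as_matrix())
    for T,p in tg:
        q,R=pose(T,p);print(T,p,np.round(np.r_[R0.T@(q-p0)/.4,Ro.from_matrix(R0.T@R).as_rotvec()/(np.pi/2)],3).tolist())
def where():
    s=observe();R=Ro.from_euler('xyz',s['tool_rot']).as_matrix()
    print('t',round(s['t'],2),'tip',B.T@(np.array(s['tcp_pos'])+NOSE*R[:,2]-H),'z',B.T@R[:,2],'y',B.T@R[:,1],'F',B.T@s['ft_force'],'j',np.array(s['joints']),s['grip_width'])
E
python3 - <<'E'
from h import *
where();rows([([-.24,0,.18],35),([-.24,0,.18],60)])
E
```

```text
t 0.1 tip [-0.4372 -0.303   0.1623] z [-0.0005  0.0019 -1.    ] y [-0.2169  0.9762  0.002 ] F [-0.3077  0.037   0.4185] j [-0.8694  0.3855  0.0068 -0.0004 -1.194  -0.2586] 0.08528001922764236
[-0.24, 0, 0.18] 35 [-0.617, 0.639, -0.028, 0.068, -0.609, 0.128]
[-0.24, 0, 0.18] 60 [-0.628, 0.637, -0.038, 0.038, -0.332, 0.136]
```

Call:
play_rows([
  [-0.617, 0.639, -0.028, 0.068, -0.609, 0.128, 0],
  [-0.617, 0.639, -0.028, 0.068, -0.609, 0.128, 0],
  [-0.617, 0.639, -0.028, 0.068, -0.609, 0.128, 0],
  [-0.617, 0.639, -0.028, 0.068, -0.609, 0.128, 0],
  [-0.617, 0.639, -0.028, 0.068, -0.609, 0.128, 0],
  [-0.617, 0.639, -0.028, 0.068, -0.609, 0.128, 0],
  [-0.617, 0.639, -0.028, 0.068, -0.609, 0.128, 0],
  [-0.617, 0.639, -0.028, 0.068, -0.609, 0.128, 0],
  [-0.617, 0.639, -0.028, 0.068, -0.609, 0.128, 0],
  [-0.617, 0.639, -0.028, 0.068, -0.609, 0.128, 0],
  [-0.617, 0.639, -0.028, 0.068, -0.609, 0.128, 0],
  [-0.617, 0.639, -0.028, 0.068, -0.609, 0.128, 0],
])

```text
t: 1.1
tcp_pos: [0.3814, -0.2286, 0.2568]
tool_rot: [-3.136, 0.96, -2.913]
ft_force: [-0.3, 0.1, -0.1]
grip_width: 0.0001
gripper_force: 0.0
```

```bash
python3 - <<'E'
from h import *
where()
cv2.imwrite('pics/s1.png',cv2.resize(capture('side')[0:260,240:560,::-1],None,fx=2.3,fy=2.3,interpolation=cv2.INTER_CUBIC))
rows([([-.24,0,.18],35),([-.19,0,.028],35),([-.14,0,.028],35),([-.130,0,.030],35)])
E
```

```text
t 1.1 tip [-0.2401 -0.001   0.1808] z [ 0.8194 -0.0016 -0.5732] y [-0.0003  1.     -0.0031] F [-0.2723  0.1411 -0.1074] j [-0.8418 -0.0213 -0.4513 -1.1105 -0.9267  0.1149] 0.00012516900911756047
[-0.24, 0, 0.18] 35 [0.001, 0.003, 0.001, -0.001, 0.0, 0.001]
[-0.19, 0, 0.028] 35 [0.241, 0.004, 0.321, -0.001, 0.0, 0.001]
[-0.14, 0, 0.028] 35 [0.169, 0.004, 0.424, -0.001, 0.0, 0.001]
[-0.13, 0, 0.03] 35 [0.151, 0.004, 0.441, -0.001, 0.0, 0.001]
```

View pics/s1.png

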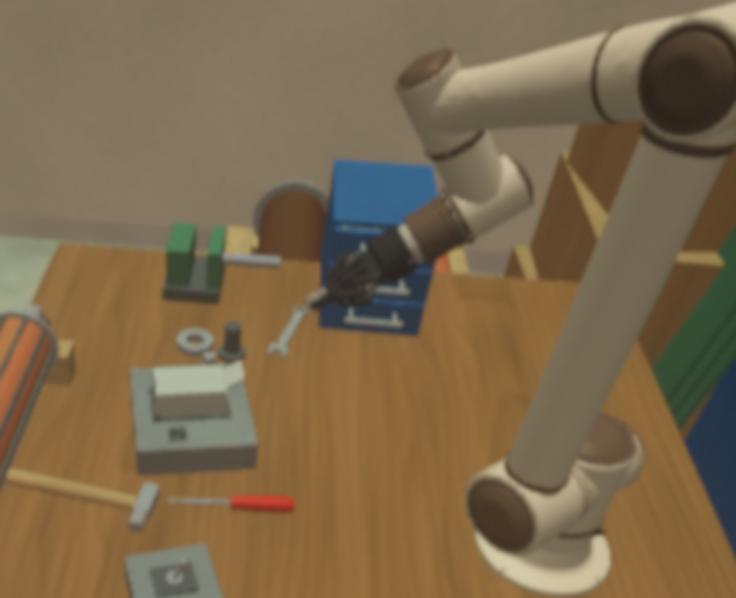

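The side view shows the gripper shut and pitched 35° in front of the box, its tip at about (318,300) in the crop. The tab is at (235,373). Now I'll go down in front of the tab.

Call:
play_rows([
  [0.241, 0.004, 0.321, 0, 0, 0, 0],
  [0.241, 0.004, 0.321, 0, 0, 0, 0],
  [0.241, 0.004, 0.321, 0, 0, 0, 0],
  [0.241, 0.004, 0.321, 0, 0, 0, 0],
  [0.241, 0.004, 0.321, 0, 0, 0, 0],
  [0.241, 0.004, 0.321, 0, 0, 0, 0],
])

```text
t: 1.65
tcp_pos: [0.4291, -0.2161, 0.1009]
tool_rot: [3.132, 0.957, -2.926]
ft_force: [-0.4, 1.0, -0.1]
grip_width: -0.0002
gripper_force: 0.0
```

```bash
python3 - <<'E'
from h import *
where()
n='wrist';im=capture(n)[:,:,::-1].copy();c=camera_info(n)
for X in ([-.146,.025,.059],[-.146,-.025,.059],[-.115,.035,.045],[-.115,-.035,.045],[-.19,0,.028]):
    cv2.circle(im,tuple(int(v) for v in proj(n,H+B@np.array(X),c)),4,(0,0,255),1)
cv2.imwrite('pics/w2.png',im)
rows([([-.165,0,.028],35),([-.14,0,.028],35),([-.132,0,.030],35)])
E
```

```text
t 1.65 tip [-0.1909  0.0006  0.0249] z [ 0.8174  0.0027 -0.5761] y [0.0007 1.     0.0057] F [-0.1392  1.1008 -0.0886] j [-0.8728  0.348  -0.5384 -1.4655 -0.8221  0.6863] -0.00023202473350982658
[-0.165, 0, 0.028] 35 [-0.037, 0.0, 0.052, -0.0, 0.0, 0.0]
[-0.14, 0, 0.028] 35 [-0.072, 0.0, 0.103, -0.0, 0.0, 0.0]
[-0.132, 0, 0.03] 35 [-0.088, 0.0, 0.117, -0.0, 0.0, 0.0]
```

View pics/w2.png

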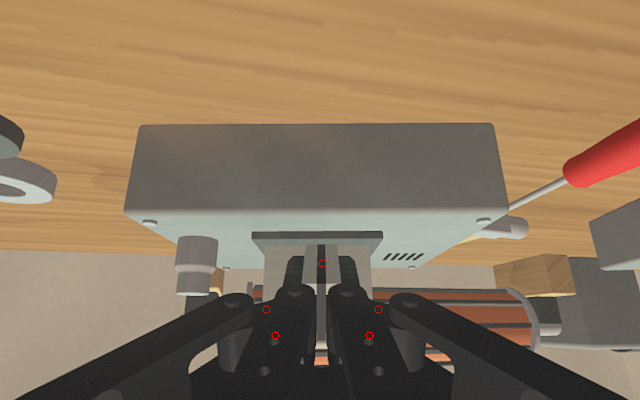

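The wrist view, seen from below, shows the finger centred (column 322) on the guard's base plate (254–382), with the tips at row ~245 under the tab. Next I slide under the tab.

Call:
play_rows([
  [-0.018, 0, 0.026, 0, 0, 0, 0],
  [-0.037, 0, 0.052, 0, 0, 0, 0],
  [-0.055, 0, 0.078, 0, 0, 0, 0],
  [-0.068, 0, 0.098, 0, 0, 0, 0],
  [-0.075, 0, 0.107, 0, 0, 0, 0],
  [-0.08, 0, 0.112, 0, 0, 0, 0],
])

```text
t: 2.2
tcp_pos: [0.4842, -0.2036, 0.1075]
tool_rot: [-3.13, 0.964, -2.907]
ft_force: [-0.7, 0.1, 0.7]
grip_width: 0.0
gripper_force: 0.0
```

```bash
cat >> h.py <<'E'
def lift(a,s,p=35,h=.008):  # tip centre for guard angle a, upper corner s along the tab from its root
    r=Ro.from_euler('y',a).as_matrix()
    c=r@(np.array([-.117,0,.045])+s*np.array([-.866,0,.5]));q=np.radians(p)
    return np.round(c-h*np.array([np.sin(q),0,np.cos(q)]),4)
E
python3 - <<'E'
from h import *
where()
for a in(0,.6,1.2):print(a,lift(a,.012))
rows([(lift(a,.008+.006*a),35) for a in(0.,.12,.24,.36,.48,.6,.72,.84,.96,1.08,1.2,1.3)])
E
```

```text
t 2.2 tip [-0.1343  0.0004  0.0315] z [ 0.8214 -0.0031 -0.5703] y [-0.0009  1.     -0.0067] F [-0.6841  0.2712  0.7007] j [-0.7558  0.3584 -0.4803 -1.5137 -0.7498  0.6307] 2.7713610649589527e-06
0 [-0.132   0.      0.0444]
0.6 [-0.0809  0.      0.1075]
1.2 [-0.0032  0.      0.1307]
[-0.1285  0.      0.0424] 35 [-0.031, -0.001, -0.004, -0.002, 0.003, 0.004]
[-0.1223  0.      0.0574] 35 [-0.071, -0.002, -0.012, -0.002, 0.003, 0.004]
[-0.1144  0.      0.0715] 35 [-0.111, -0.002, -0.016, -0.002, 0.003, 0.004]
[-0.1047  0.      0.0846] 35 [-0.151, -0.002, -0.015, -0.002, 0.003, 0.004]
[-0.0934  0.      0.0966] 35 [-0.192, -0.002, -0.009, -0.002, 0.003, 0.004]
[-0.0808  0.      0.1071] 35 [-0.232, -0.003, 0.002, -0.002, 0.003, 0.004]
[-0.0668  0.      0.1161] 35 [-0.27, -0.003, 0.018, -0.002, 0.003, 0.004]
[-0.0519  0.      0.1234] 35 [-0.306, -0.003, 0.038, -0.002, 0.003, 0.004]
[-0.036   0.      0.1288] 35 [-0.34, -0.003, 0.063, -0.002, 0.003, 0.004]
[-0.0196  0.      0.1323] 35 [-0.371, -0.003, 0.092, -0.002, 0.003, 0.004]
[-0.0027  0.      0.1338] 35 [-0.398, -0.003, 0.124, -0.002, 0.003, 0.004]
[0.0114 0.     0.1335] 35 [-0.417, -0.003, 0.154, -0.002, 0.003, 0.004]
```

Call:
play_rows([
  [-0.031, -0.001, -0.004, 0, 0, 0, 0],
  [-0.051, -0.001, -0.008, 0, 0, 0, 0],
  [-0.071, -0.002, -0.012, 0, 0, 0, 0],
  [-0.091, -0.002, -0.014, 0, 0, 0, 0],
  [-0.111, -0.002, -0.016, 0, 0, 0, 0],
  [-0.131, -0.002, -0.016, 0, 0, 0, 0],
  [-0.151, -0.002, -0.015, 0, 0, 0, 0],
  [-0.171, -0.002, -0.012, 0, 0, 0, 0],
  [-0.192, -0.002, -0.009, 0, 0, 0, 0],
  [-0.212, -0.002, -0.004, 0, 0, 0, 0],
  [-0.232, -0.003, 0.002, 0, 0, 0, 0],
  [-0.232, -0.003, 0.002, 0, 0, 0, 0],
])

```text
t: 3.2
tcp_pos: [0.5367, -0.1925, 0.1825]
tool_rot: [-3.133, 0.963, -2.91]
ft_force: [-1.0, -0.4, 1.0]
grip_width: 0.0002
gripper_force: 0.3
```

```bash
python3 - <<'E'
from h import *
where()
a=capture('side')[60:200,260:460,::-1];b=capture('wrist')[:,:,::-1]
cv2.imwrite('pics/s3.png',np.hstack([cv2.resize(a,(500,350),interpolation=cv2.INTER_CUBIC),cv2.resize(b[:,170:470],(262,350))]))
rows([(lift(a,.008+.006*a),35) for a in(.6,.72,.84,.96,1.08,1.2,1.3,1.35)])
E
```

```text
t 3.2 tip [-0.0806 -0.0004  0.1065] z [ 0.8211 -0.0022 -0.5707] y [-0.0008  1.     -0.005 ] F [-1.0828 -0.1861  1.0161] j [-0.5684  0.2337 -0.3648 -1.3258 -0.6448  0.2253] 0.00021214913588302013
[-0.0808  0.      0.1071] 35 [-0.006, 0.0, -0.001, -0.001, 0.001, 0.002]
[-0.0668  0.      0.1161] 35 [-0.044, 0.0, 0.014, -0.001, 0.001, 0.002]
[-0.0519  0.      0.1234] 35 [-0.081, 0.0, 0.035, -0.001, 0.001, 0.002]
[-0.036   0.      0.1288] 35 [-0.114, -0.0, 0.059, -0.001, 0.001, 0.002]
[-0.0196  0.      0.1323] 35 [-0.145, -0.0, 0.088, -0.001, 0.001, 0.002]
[-0.0027  0.      0.1338] 35 [-0.172, -0.0, 0.121, -0.001, 0.001, 0.002]
[0.0114 0.     0.1335] 35 [-0.192, -0.0, 0.15, -0.001, 0.001, 0.002]
[0.0185 0.     0.1328] 35 [-0.201, -0.0, 0.165, -0.001, 0.001, 0.002]
```

View pics/s3.png

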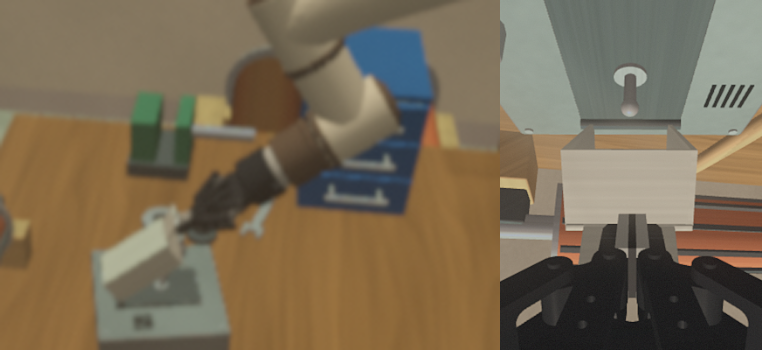

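The guard is lifted about 0.6 rad, with the fingers under the tab at its root. The toggle shows at (630,90) in the composite. I'll carry on to 1.35 rad.

Call:
play_rows([
  [-0.025, 0, 0.007, 0, 0, 0, 0],
  [-0.044, 0, 0.014, 0, 0, 0, 0],
  [-0.063, 0, 0.024, 0, 0, 0, 0],
  [-0.081, 0, 0.035, 0, 0, 0, 0],
  [-0.098, 0, 0.047, 0, 0, 0, 0],
  [-0.114, 0, 0.059, 0, 0, 0, 0],
  [-0.13, 0, 0.073, 0, 0, 0, 0],
  [-0.145, 0, 0.088, 0, 0, 0, 0],
  [-0.159, 0, 0.104, 0, 0, 0, 0],
  [-0.172, 0, 0.121, 0, 0, 0, 0],
  [-0.183, 0, 0.136, 0, 0, 0, 0],
  [-0.192, 0, 0.15, 0, 0, 0, 0],
])

```text
t: 4.3
tcp_pos: [0.6279, -0.1714, 0.2086]
tool_rot: [-3.139, 0.961, -2.915]
ft_force: [0.1, -0.1, -0.3]
grip_width: -0.0
gripper_force: 0.0
```

```bash
python3 - <<'E'
from h import *
where()
rows([(lift(a,.008+.006*a),35) for a in(1.35,1.4,1.45,1.5)]+[([-.1,0,.2],35)])
E
```

```text
t 4.3 tip [ 0.0129 -0.      0.1325] z [ 0.8196 -0.0008 -0.5729] y [-0.0002  1.     -0.0017] F [ 0.11   -0.1211 -0.3222] j [-0.3806  0.2796 -0.2187 -1.2003 -0.5225 -0.0432] -2.2572087548692285e-05
[0.0185 0.     0.1328] 35 [-0.009, 0.0, 0.011, -0.001, 0.001, 0.001]
[0.0255 0.     0.1318] 35 [-0.017, 0.0, 0.027, -0.001, 0.001, 0.001]
[0.0325 0.     0.1304] 35 [-0.024, 0.0, 0.043, -0.001, 0.001, 0.001]
[0.0395 0.     0.1286] 35 [-0.03, 0.0, 0.06, -0.001, 0.001, 0.001]
[-0.1, 0, 0.2] 35 [0.023, -0.0, -0.328, -0.001, 0.001, 0.001]
```

Call:
play_rows([
  [-0.009, 0, 0.011, 0, 0, 0, 0],
  [-0.017, 0, 0.027, 0, 0, 0, 0],
  [-0.024, 0, 0.043, 0, 0, 0, 0],
  [-0.024, 0, 0.043, 0, 0, 0, 0],
  [-0.02, 0, 0, 0, 0, 0, 0],
  [-0.02, 0, -0.1, 0, 0, 0, 0],
  [-0.02, 0, -0.2, 0, 0, 0, 0],
  [-0.02, 0, -0.3, 0, 0, 0, 0],
  [-0.02, 0, -0.4, 0, 0, 0, 0],
  [-0.02, 0, -0.4, 0, 0, 0, 0],
])

```text
t: 5.13
tcp_pos: [0.5007, -0.2013, 0.3128]
tool_rot: [-3.124, 0.966, -2.905]
ft_force: [0.1, 0.2, 0.8]
grip_width: 0.0
gripper_force: 0.0
```

```bash
python3 - <<'E'
from h import *
where()
a=capture('side')[60:200,260:460,::-1];b=capture('wrist')[:,:,::-1]
cv2.imwrite('pics/s4.png',np.hstack([cv2.resize(a,(400,280),interpolation=cv2.INTER_CUBIC),cv2.resize(b[:,100:540],(308,280))]))
rows([([-.14,0,.12],80),([-.125,0,.03],80),([-.125,0,.016],80)])
E
```

```text
t 5.13 tip [-0.1177 -0.0011  0.2368] z [ 0.8228 -0.0077 -0.5682] y [ 0.0022  0.9999 -0.0103] F [0.0956 0.1624 0.771 ] j [-0.503  -0.007  -0.3064 -0.9836 -0.7076 -0.2463] 9.796868331784549e-06
[-0.14, 0, 0.12] 80 [0.242, 0.001, 0.12, -0.003, 0.502, 0.0]
[-0.125, 0, 0.03] 80 [0.405, 0.002, 0.28, -0.003, 0.502, 0.0]
[-0.125, 0, 0.016] 80 [0.434, 0.002, 0.3, -0.003, 0.502, 0.0]
```

View pics/s4.png

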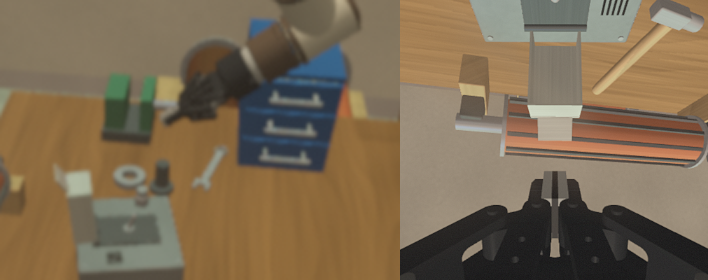

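The guard stands open on its stop, with its tab at (60,178) in the side crop. Next I position for the toggle.

Call:
play_rows([
  [0.242, 0.001, 0.12, -0.003, 0.502, 0, 0],
  [0.242, 0.001, 0.12, -0.003, 0.502, 0, 0],
  [0.242, 0.001, 0.12, -0.003, 0.502, 0, 0],
  [0.242, 0.001, 0.12, -0.003, 0.502, 0, 0],
  [0.242, 0.001, 0.12, -0.003, 0.502, 0, 0],
  [0.242, 0.001, 0.12, -0.003, 0.502, 0, 0],
  [0.242, 0.001, 0.12, -0.003, 0.502, 0, 0],
  [0.242, 0.001, 0.12, -0.003, 0.502, 0, 0],
  [0.242, 0.001, 0.12, -0.003, 0.502, 0, 0],
])

```text
t: 5.98
tcp_pos: [0.4881, -0.2019, 0.1979]
tool_rot: [3.137, 0.17, -2.915]
ft_force: [-0.9, 0.5, -0.3]
grip_width: 0.0001
gripper_force: 0.0
```

```bash
python3 - <<'E'
from h import *
where()
rows([([-.125,0,.04],80),([-.125,0,.016],80),([-.1,0,.016],80),([-.07,0,.016],80),([-.065,0,.016],80),([-.06,0,.016],80)])
E
```

```text
t 5.98 tip [-0.1392  0.0014  0.1161] z [ 0.1696  0.0052 -0.9855] y [-0.0035  1.      0.0047] F [-0.7442  0.6335 -0.2605] j [-0.1207  0.2041 -0.359  -0.0828 -0.8506 -1.1732] 0.0001493857631644607
[-0.125, 0, 0.04] 80 [-0.003, -0.004, 0.193, 0.003, -0.003, 0.002]
[-0.125, 0, 0.016] 80 [0.008, -0.005, 0.253, 0.003, -0.003, 0.002]
[-0.1, 0, 0.016] 80 [-0.054, -0.005, 0.263, 0.003, -0.003, 0.002]
[-0.07, 0, 0.016] 80 [-0.128, -0.005, 0.276, 0.003, -0.003, 0.002]
[-0.065, 0, 0.016] 80 [-0.14, -0.005, 0.278, 0.003, -0.003, 0.002]
[-0.06, 0, 0.016] 80 [-0.153, -0.005, 0.28, 0.003, -0.003, 0.002]
```

Call:
play_rows([
  [-0.002, -0.004, 0.09, 0, 0, 0, 0],
  [-0.002, -0.004, 0.18, 0, 0, 0, 0],
  [0.004, -0.005, 0.23, 0, 0, 0, 0],
  [0.008, -0.005, 0.263, 0, 0, 0, 0],
  [0.008, -0.005, 0.263, 0, 0, 0, 0],
  [-0.023, -0.005, 0.268, 0, 0, 0, 0],
  [-0.044, -0.005, 0.272, 0, 0, 0, 0],
  [-0.064, -0.005, 0.275, 0, 0, 0, 0],
  [-0.084, -0.005, 0.279, 0, 0, 0, 0],
  [-0.104, -0.005, 0.282, 0, 0, 0, 0],
  [-0.12, -0.005, 0.285, 0, 0, 0, 0],
  [-0.128, -0.005, 0.286, 0, 0, 0, 0],
])

```text
t: 6.98
tcp_pos: [0.557, -0.1888, 0.0962]
tool_rot: [3.139, 0.172, -2.915]
ft_force: [-2.8, -2.0, 0.5]
grip_width: 0.0002
gripper_force: 2.1
```

```bash
python3 - <<'E'
from h import *
where()
im=capture('wrist')[:,:,::-1]; cv2.imwrite('pics/w5.png',im)
E
```

```text
t 6.98 tip [-0.0691 -0.0012  0.0144] z [ 0.1709  0.0027 -0.9853] y [-0.0026  1.      0.0022] F [-3.1658 -1.3585  0.4859] j [-0.0795  0.417  -0.3447 -0.089  -0.6477 -1.1981] 0.00017277792129172768
```

View pics/w5.png

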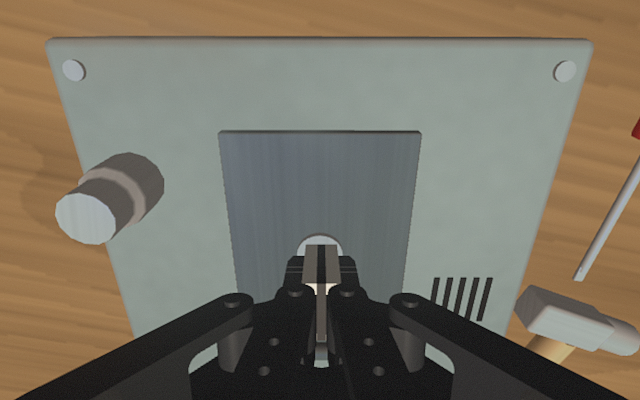

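The finger sits behind the bat at about (320,245) and is pressing with about 3 N. I'll go on gently to the stop.

Call:
play_rows([
  [-0.005, 0.002, 0, 0, 0, 0, 0],
  [-0.01, 0.002, 0.001, 0, 0, 0, 0],
  [-0.01, 0.002, 0.001, 0, 0, 0, 0],
])

```text
t: 7.28
tcp_pos: [0.5574, -0.1882, 0.096]
tool_rot: [3.138, 0.166, -2.916]
ft_force: [-7.5, -5.0, 4.5]
grip_width: -0.0
gripper_force: 4.4
```

```bash
python3 -c "
from h import *
where()"
```

```text
t 7.28 tip [-0.0687 -0.0007  0.0142] z [ 0.1653  0.0035 -0.9862] y [-0.0018  1.      0.0033] F [-8.4433 -3.1649  4.5359] j [-0.0778  0.4191 -0.3418 -0.0864 -0.6541 -1.203 ] -4.895112559383088e-05
```

The force rises without any travel, so the bat is at its stop. Backing off to check.

Call:
play_rows([
  [0.03, 0.002, -0.005, 0, 0, 0, 0],
  [0.09, 0.002, -0.03, 0, 0, 0, 0],
  [0.12, 0.002, -0.12, 0, 0, 0, 0],
  [0.12, 0.002, -0.22, 0, 0, 0, 0],
  [0.12, 0.002, -0.32, 0, 0, 0, 0],
  [0.12, 0.002, -0.42, 0, 0, 0, 0],
  [0.12, 0.002, -0.48, 0, 0, 0, 0],
  [0.12, 0.002, -0.48, 0, 0, 0, 0],
])

```text
t: 7.95
tcp_pos: [0.484, -0.2058, 0.2848]
tool_rot: [-3.137, 0.186, -2.914]
ft_force: [-1.0, 0.1, 0.1]
grip_width: -0.0003
gripper_force: 0.0
```

```bash
python3 - <<'E'
from h import *
where()
n='wrist';b=capture(n)[:,:,::-1].copy();c=camera_info(n);t=capture('top')[150:255,330:435,::-1]
print(proj(n,H+B@np.array([-.052,0,.029]),c),proj(n,H+B@np.array([-.078,0,.029]),c))
cv2.imwrite('pics/w6.png',np.hstack([b[:,120:520],cv2.resize(t,(400,400),interpolation=cv2.INTER_CUBIC)]))
E
```

```text
t 7.95 tip [-0.1439 -0.0017  0.2031] z [ 0.1851 -0.0041 -0.9827] y [-0.0026  1.     -0.0047] F [-0.9473  0.3412  0.0558] j [-0.1279  0.1161 -0.2416 -0.0697 -1.0378 -1.1857] -0.0002938980129381362
[322.6187 237.1368] [322.7291 214.0384]
```

View pics/w6.png

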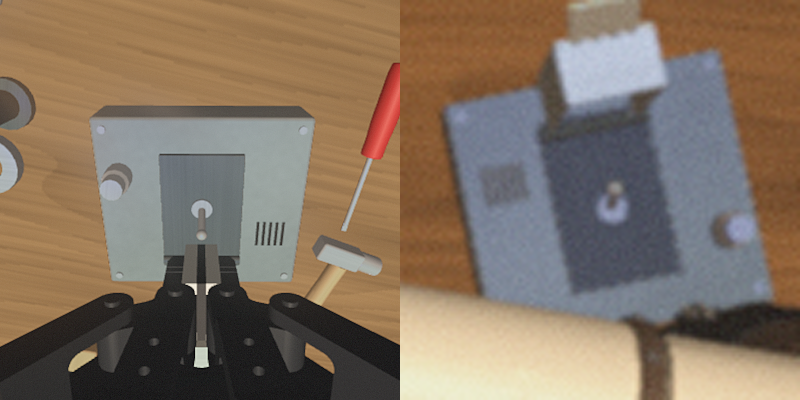

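The toggle's ball is at wrist pixel (322,237), exactly where it should be when on (predicted 322.6, 237.1). The top view shows the guard open. Now over the guard to its outer side.

```bash
python3 - <<'E'
from h import *
rows([([-.14,0,.28],85),([0,0,.28],90),([.13,0,.27],90)])
E
```

```text
[-0.14, 0, 0.28] 85 [-0.054, 0.001, -0.202, 0.001, 0.057, 0.001]
[0, 0, 0.28] 90 [-0.401, -0.0, -0.14, 0.001, 0.112, 0.001]
[0.13, 0, 0.27] 90 [-0.717, -0.001, -0.058, 0.001, 0.112, 0.001]
```

Call:
play_rows([
  [-0.054, 0.001, -0.202, 0, 0.057, 0, 0],
  [-0.054, 0.001, -0.202, 0, 0.057, 0, 0],
  [-0.054, 0.001, -0.202, 0, 0.057, 0, 0],
  [-0.401, 0, -0.14, 0, 0.112, 0, 0],
  [-0.401, 0, -0.14, 0, 0.112, 0, 0],
  [-0.401, 0, -0.14, 0, 0.112, 0, 0],
  [-0.401, 0, -0.14, 0, 0.112, 0, 0],
  [-0.717, 0, -0.058, 0, 0.112, 0, 0],
  [-0.717, 0, -0.058, 0, 0.112, 0, 0],
  [-0.717, 0, -0.058, 0, 0.112, 0, 0],
  [-0.717, 0, -0.058, 0, 0.112, 0, 0],
  [-0.717, 0, -0.058, 0, 0.112, 0, 0],
])

```text
t: 9.05
tcp_pos: [0.7558, -0.1408, 0.3405]
tool_rot: [3.136, -0.013, -2.913]
ft_force: [0.4, 0.2, 0.1]
grip_width: -0.0001
gripper_force: 0.0
```

```bash
python3 - <<'E'
from h import *
where()
rows([([.13,0,.115],90),([.09,0,.115],90),([-.01,0,.115],90),([-.03,0,.115],90)])
E
```

```text
t 9.05 tip [0.1328 0.0015 0.2585] z [-0.0131  0.0059 -0.9999] y [-0.0041  1.      0.006 ] F [0.4402 0.1053 0.1219] j [ 0.024   0.6337  0.6549 -0.0032 -1.606  -1.3667] -7.190367558201536e-05
[0.13, 0, 0.115] 90 [0.003, -0.006, 0.359, 0.004, -0.008, 0.003]
[0.09, 0, 0.115] 90 [0.103, -0.005, 0.36, 0.004, -0.008, 0.003]
[-0.01, 0, 0.115] 90 [0.353, -0.004, 0.363, 0.004, -0.008, 0.003]
[-0.03, 0, 0.115] 90 [0.403, -0.004, 0.364, 0.004, -0.008, 0.003]
```

Call:
play_rows([
  [0.003, -0.003, 0.1, 0, 0, 0, 0],
  [0.003, -0.003, 0.2, 0, 0, 0, 0],
  [0.003, -0.003, 0.3, 0, 0, 0, 0],
  [0.003, -0.003, 0.37, 0, 0, 0, 0],
  [0.003, -0.003, 0.37, 0, 0, 0, 0],
  [0.04, -0.003, 0.37, 0, 0, 0, 0],
  [0.07, -0.003, 0.37, 0, 0, 0, 0],
  [0.09, -0.003, 0.37, 0, 0, 0, 0],
  [0.11, -0.003, 0.37, 0, 0, 0, 0],
  [0.13, -0.003, 0.37, 0, 0, 0, 0],
  [0.15, -0.003, 0.37, 0, 0, 0, 0],
  [0.17, -0.003, 0.37, 0, 0, 0, 0],
])

```text
t: 10.05
tcp_pos: [0.6865, -0.159, 0.2025]
tool_rot: [3.14, -0.002, -2.915]
ft_force: [1.4, 1.0, -0.5]
grip_width: -0.0
gripper_force: 0.3
```

```bash
python3 - <<'E'
from h import *
where()
E
```

```text
t 10.05 tip [ 0.0613 -0.001   0.1205] z [-0.0021  0.0016 -1.    ] y [-0.0023  1.      0.0017] F [ 1.6238  0.6599 -0.5386] j [ 0.0007  0.5499  0.1714 -0.0012 -1.1947 -1.3447] -6.3843236368512205e-06
```

Call:
play_rows([
  [0.02, 0, 0, 0, 0, 0, 0],
  [0.04, 0, 0, 0, 0, 0, 0],
  [0.06, 0, 0, 0, 0, 0, 0],
  [0.08, 0, 0, 0, 0, 0, 0],
  [0.1, 0, 0, 0, 0, 0, 0],
  [0.12, 0, 0, 0, 0, 0, 0],
  [0.14, 0, 0, 0, 0, 0, 0],
  [0.16, 0, 0, 0, 0, 0, 0],
  [0.18, 0, 0, 0, 0, 0, 0],
  [0.2, 0, 0, 0, 0, 0, 0],
  [0.215, 0, 0, 0, 0, 0, 0],
  [0.23, 0, 0, 0, 0, 0, 0],
])

```text
t: 11.05
tcp_pos: [0.5966, -0.1797, 0.2021]
tool_rot: [3.14, -0.004, -2.915]
ft_force: [0.8, 0.5, -0.0]
grip_width: -0.0002
gripper_force: 0.0
```

```bash
python3 - <<'E'
from h import *
where()
E
```

```text
t 11.05 tip [-0.031  -0.0011  0.1201] z [-0.0036  0.002  -1.    ] y [-0.0022  1.      0.0021] F [ 0.8435  0.3254 -0.0045] j [-0.0337  0.4149 -0.0567 -0.0012 -1.1031 -1.3104] -0.00020904907220170002
```

Contact appears to be lost. I'll rise clear, back off and look.

Call:
play_rows([
  [0, 0, 0, 0, 0, 0, 0],
  [-0.05, 0, -0.05, 0, 0, 0, 0],
  [-0.1, 0, -0.15, 0, 0, 0, 0],
  [-0.2, 0, -0.23, 0, 0, 0, 0],
  [-0.3, 0, -0.3, 0, 0, 0, 0],
  [-0.4, 0, -0.35, 0, 0, 0, 0],
  [-0.4, 0, -0.35, 0, 0, 0, 0],
  [-0.4, 0, -0.35, 0, 0, 0, 0],
  [-0.4, 0, -0.35, 0, 0, 0, 0],
])

```text
t: 11.8
tcp_pos: [0.7547, -0.1431, 0.3398]
tool_rot: [3.139, -0.005, -2.915]
ft_force: [-1.1, -0.7, -0.4]
grip_width: -0.0003
gripper_force: 0.0
```

```bash
python3 - <<'E'
from h import *
where()
a=capture('side')[60:200,260:460,::-1];t=capture('top')[150:255,330:435,::-1]
cv2.imwrite('pics/s7.png',np.hstack([cv2.resize(a,(400,280),interpolation=cv2.INTER_CUBIC),cv2.resize(t,(380,280),interpolation=cv2.INTER_CUBIC)]))
E
```

```text
t 11.8 tip [ 0.1313 -0.0006  0.2578] z [-0.0046  0.0026 -1.    ] y [-0.003   1.      0.0026] F [-1.2456 -0.4585 -0.3742] j [ 0.0215  0.6264  0.6395 -0.0016 -1.589  -1.3653] -0.00026082584365333416
```

View pics/s7.png

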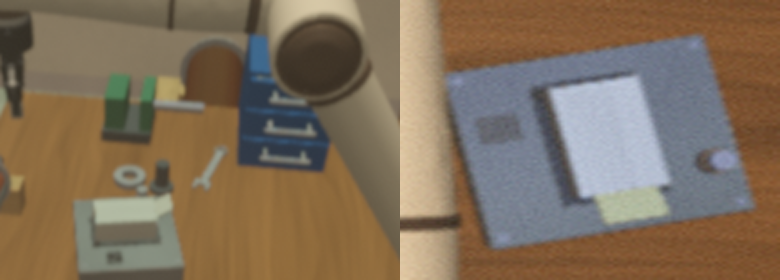

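The guard lies fully shut, as in the first pictures. The socket and the other items are unmoved and the arm is clear. Handing in.

```bash
python3 -c "
from workcell import *
print(sign_off())"
```

```text
the job is handed in; nothing more can be done
None
```

I opened the guard, pushed the toggle fully over to on and dropped the guard fully shut; it took about 12 s, nothing else in view moved, and the job is handed in (sign-off returned no verdict).

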